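# Free the seized flask press and rack the cured flask

### The arm

A 6-joint arm with a two-finger parallel gripper is mounted at the origin on the work surface. World frame = base frame: x ahead of the robot, y to its left, z up, the work surface at z = 0. Lengths are in mm, angles in rad, forces in N, time in s.
With the tool pointing down it reaches from about 350 to 875 mm from the base axis. Payload 4.2 kg.
Tool frame: the origin (TCP) lies at the very end of the fingers, on their centre line; the grasp point (between the pads) lies 19 mm behind it; z points along the fingers, y is the line along which they close (so a half turn about z gives the same grasp; the last joint's range is limited). The gripper opens to 85 mm and grips with 20 to 120 N. Pads are 22 mm wide; open, the fingers measure 114 mm over their backs; the gripper's body (76 mm by 85 mm) begins 54 mm behind the grasp point. The pads swing forward as they close: fully open they stand 13 mm farther back than shut.
Start: joints at [1.459, 0.385, 0.008, 0, -1.194, -0.259], TCP at [226.443, 582.514, 231.312] pointing down, gripper open.
Joint ranges: [-3.14, 3.14], [-1.21, 2.06], [-1.07, 1.41], [-3.16, 2.05], [-2.99, -0.16], [-3.1, 3.1]. Speed limits (rad/s): [2.79, 2.79, 3.14, 3.14, 3.14, 3.14].

### API

Orientations are given as a unit quaternion [x, y, z, w].
In Python, from bench import arm, optics gives the robot as it stands. The module is installed in compiled form; this text tells all that it offers.
- The arm moves only by the tool step_arm, never from a script. Its argument "motion" is a list of rows, each an object with "dr": the turn, a rotation vector about the tool's x, y, z in units of 8 degrees (1.0 is 8 degrees), a list of three; "slide": the shift along the tool's x, y, z in mm, a list of three; "jaw": the finger opening in mm, from 0 to 85.4. A call has exactly 8 rows; each row is the pose to reach, as a shift and turn from the pose commanded when the call began, along the tool's axes at that moment; what a row does not reach only later rows make up. A row lasts 1/8 s, in which the tool goes at most 62.5 mm and 10.7 degrees, less where a joint would pass 70% of its speed; a pose out of reach is approached as far as the arm can. A call with a gripper value outside its range is refused whole. The fingers move at their own pace and stop on an object; the grip force is fixed at half the most. Time passes only in rows, so rows that repeat a pose let the fingers close, or fill a call up. It gives the time, the measured TCP pose, the force, the opening and the grip force at its end, in the units of the state.
- arm.read_state(): the state, without advancing time (a new reading comes with each control period).
- optics.get_image(name): name is "side" or "top" or "wrist"; returns the picture (420x560x3 uint8, blue, green, red); there is no depth.
- optics.camera_info(name): a dict with "camera_matrix" (3x3 intrinsics, pixels), "k1" (the pictures are not rectified: a ray, as slopes to the right and down, at radius r is drawn at 1 + k1 r^2 times it, then the intrinsics apply), "view" (4x4, takes a point from world to camera coordinates); the wrist camera has in their place "T_tool_cam" (4x4, takes a point from camera to tool coordinates, whose origin is the TCP and whose axes are the flange's). Camera axes: x right, y up, looking along -z (the intrinsics and any distortion apply to the point x, -y, -z); pixel columns grow to the right and rows downward; lengths in mm; the calibration is good to about 2 mm. A picture is of the moment at which its call begins: read the wrist's pose just before it. camera_info takes no time and is no camera call.
- arm.job_done(): hands the job in; it is judged then, once.
The state is a dict: "clock": time; "joints": joint angles; "joint_vel": joint speeds; "joint_efforts": joint torques, N m; "position": TCP position; "ee_rot": TCP orientation; "contact_force": force on the tool from outside, world axes, zero at the start; "wrist_torque": the same for the moment, N m; "gripper_width": finger opening in mm; "grasp_force": force on a finger pad.
Only numpy, scipy, OpenCV 4.12 (cv2) and the standard library are available. Lean on these libraries where they do the work, as an engineer would, in place of code of your own. Each camera call takes 0.05 s, during which the arm holds its last target. There are 200 camera calls.

### The job

The brass moulding flask in the green bench press has cured, but the press screw has seized: break the bar handle loose with a short firm twist anticlockwise (seen from above), then wind it up at least half a turn so that the platen stands clear, leaving the flask in its seat meanwhile. Draw the flask out of the front of the press, set it down flat on the open bench top and let go of it, then take it again and lower it, right side up and lengthwise between the high end walls, on to the floor of the empty bay of the steel flask carrier, beside the other flask. Leave the press wound up, and leave the other flask, the dropper bottle, the pigment jar and the brush pot where they stand.

Things in the scene. Friction and masses are not known exactly. Their poses are not given: they have to be found in the camera images.
- press: Small green bench press fixed to the bench, left or right; place and yaw vary. Origin: on the bench under the screw axis. x points to its back; its open front, -x, faces to the robot's right or right and away from it (yaw 1.55 to 2.15). y runs through the columns. Base plate 140 x 160 mm (x, y), top 18 mm above the bench; two round columns, diameter 18 mm, at y = +-64 mm.
- press_seat (a point): Middle of the press base's top, 18 mm above the bench: the flask's seat, framed by a rim 3 mm high (inside 111 x 60 mm), so the flask must be lifted 3 mm before it is drawn out to the front.
- crosshead (a point): Middle of the underside of the press's crosshead, 92 mm above the bench: a fixed beam 36 mm deep (x), 162 mm wide (y), 30 mm high. It bars the way straight down to the flask; a hand tilted 30 to 45 degrees back towards the front can reach the flask's front end below it.
- platen (a point): Middle of the underside of the round steel platen (diameter 50 mm, 12 mm thick) on the screw's lower end. At the start it rests on the flask's top, 62 mm above the bench; it rises with the screw. The flask's front 29 mm of straight side and ear stick out before it.
- handle (a joint): Angle of the press's bar handle, rad. 0 at the start (screwed down, seized); grows anticlockwise seen from above, stop at 4.2. Seized, it takes a firm twist of 0.45 to 0.6 N m, most at the start, and springs back if let go before about 0.3 rad; beyond 0.6 rad it turns freely at about 0.05 N m and stays where it is left. Handle, screw and platen rise 2.4 mm per rad.
- handle_grip (a point): On the screw axis in the bar handle, 8 mm below its top, 162 mm above the bench at the start. The handle is a dark steel bar 110 mm long, 16 mm thick, 26 mm high with flat sides; under it only the 16 mm screw shank and 20 mm of room down to the crosshead's top. The bar lies along this point's y axis (the press's y at the start); the point turns and rises with it.
- flask: The cured flask: a closed two-part brass flask 108 mm long (x), 56 mm wide (y), 44 mm high, 0.3 to 0.6 kg. Straight-sided block 88 mm long, with an ear 24 mm wide and 10 mm long at the middle of each end, full height. Origin: centre of its underside; z up. It starts in the press seat, its axes as the press's.
- flask_front (a point): Middle of the front end face of the flask (end of the front ear): 54 mm along -x from the flask's middle, 22 mm above its underside.
- carrier: Flask carrier: fixed stainless tray, left or right; place and yaw vary. Origin: on the bench under its middle. Two end walls at x = +-63 mm, 4 mm thick, 188 mm wide (y), 80 mm high, 122 mm clear between them: only a hand from straight above fits. Floor 4 mm thick. Two bays side by side in y, each 88 mm wide; side lips and middle rib 8 mm above the floor. Flasks lie along x.
- empty_bay (a point): Middle of the floor of the empty bay, the one towards the carrier's +y (46 mm from the carrier's middle, 4 mm above the bench); x, y, z axes as the carrier's.
- other_flask: A second flask of the same shape and size, standing in the carrier's other bay, its middle about 92 mm from the middle of the empty bay. Origin: centre of its underside. Not to be disturbed.
- dropper_bottle: Amber dropper bottle, diameter 42 mm, 116 mm high, upright on the bench. Origin: centre of its underside. Not to be disturbed.
- pigment_jar: Small glass pigment jar with black lid, diameter 52 mm, 55 mm high. Origin: centre of its underside. Not to be disturbed.
- brush_pot: White pot, diameter 66 mm, 85 mm high, with brushes standing out to 175 mm high. Origin: centre of its underside. Not to be disturbed.
There are look-alikes about, which are no part of the job. What is shaped like the flask but turquoise is not meant. There is more than one size of the press; the one meant has the size given above.

How it is judged:
By the outcome, as a careful person would: the job done as asked, in the order asked, and still so for the second after the job is handed in, with the robot touching nothing.
It also fails if it takes over 72 s, if anything falls off the work surface, if the arm or the gripper's body presses on something with over 40 N, if the wrist force passes 120 N, or if a joint passes its speed limit or range.

## Working session

There is one attempt and no reset: what is moved stays moved. The work goes in short steps, Python scripts to look and compute and a tool call to move; the robot and the scene stay as the last step left them, time stands still between calls to the robot, and variables do not carry over. Pictures are saved under pics/ and viewed, at most 10 in all, crops included, and the job is handed in when it is done.

Besides the shell and the picture viewer there is one more tool, called after "Call:" as a command line: name --argument value ..., lists and objects as JSON in quotes. step_arm: Moves the arm, as the interface text tells. Its arguments: {"type":"object","properties":{"motion":{"type":"array","items":{"type":"object","properties":{"dr":{"type":"array","items":{"type":"number"}},"slide":{"type":"array","items":{"type":"number"}},"jaw":{"type":"number"}}}}},"required":["motion"]}

```bash
mkdir -p pics; cat > h.py <<'E'
import numpy as np, cv2
from scipy.spatial.transform import Rotation as R
from bench import arm, optics
def snap(n,f):
    s=arm.read_state(); im=optics.get_image(n); cv2.imwrite('pics/'+f,im); return s,im
def cam(n,s=None):
    i=optics.camera_info(n); K=np.array(i['camera_matrix']); k=i['k1']
    if 'view' in i: M=np.linalg.inv(np.array(i['view']))
    else:
        T=np.eye(4);T[:3,:3]=R.from_quat(s['ee_rot']).as_matrix();T[:3,3]=s['position'];M=T@np.array(i['T_tool_cam'])
    return K,k,M
def ray(c,u,v):
    K,k,M=c; d=np.array([(u-K[0,2])/K[0,0],(v-K[1,2])/K[1,1]]);p=d.copy()
    for _ in range(30): p=d/(1+k*(p@p))
    return M[:3,3],M[:3,:3]@np.array([p[0],-p[1],-1])
def atz(c,u,v,z):
    o,d=ray(c,u,v); return o+d*(z-o[2])/d[2]
def proj(c,P):
    K,k,M=c; q=np.linalg.inv(M)@np.append(P,1); a=np.array([q[0],-q[1]])/-q[2]; a=a*(1+k*(a@a))
    return np.array([K[0,0]*a[0]+K[0,2],K[1,1]*a[1]+K[1,2]])
E
python3 - <<'E'
from h import *
for n in('top','side'):
    s,im=snap(n,n+'0.png'); K,k,M=cam(n); print(n,K[0,0],k,M.round(3).tolist())
    cv2.imwrite('pics/'+n+'0b.png',cv2.resize(im,(800,600),interpolation=cv2.INTER_CUBIC))
s,im=snap('wrist','w0.png'); print(s,optics.camera_info('wrist'))
E
```

```text
top 477.5080238163931 -0.060986769989623844 [[-0.015, 0.986, -0.168, 316.731], [-1.0, -0.018, -0.016, 41.975], [-0.019, 0.168, 0.986, 1225.901], [0.0, 0.0, 0.0, 1.0]]
side 444.6885757911316 -0.06748012522027626 [[0.955, 0.128, -0.267, 239.495], [-0.296, 0.454, -0.84, -715.932], [0.013, 0.882, 0.472, 555.238], [0.0, 0.0, 0.0, 1.0]]
{'clock': 0.1, 'joints': array([ 1.45864350e+00,  3.85464801e-01,  6.76413290e-03, -4.15139583e-04,
       -1.19401694e+00, -2.58596556e-01]), 'joint_vel': array([-0.00060542, -0.00063813,  0.00312785,  0.00142455, -0.00081886,
       -0.00144298]), 'joint_efforts': array([-6.03996887e-04, -3.93317771e+01,  1.88929796e+01,  4.19796780e+00,
       -2.57353327e-03,  4.42494894e-06]), 'position': array([226.24820565, 582.04942872, 230.34354175]), 'ee_rot': array([ 9.82852674e-01, -1.84389972e-01, -1.22142186e-04,  9.72181159e-04]), 'contact_force': array([-0.57661119, -0.19976478,  0.23644984]), 'wrist_torque': array([ 0.04568558, -0.03650741,  0.04811932]), 'grasp_force': 0.0, 'gripper_width': 85.22948793287054} {'camera_matrix': array([[361.50703072,   0.        , 282.04459823],
       [  0.        , 361.50703072, 214.71738297],
       [  0.        ,   0.        ,   1.        ]]), 'k1': -0.006320104895958327, 'T_tool_cam': array([[ 6.70810100e-04,  9.50946841e-01,  3.09353609e-01,
         7.94028652e+01],
       [ 9.99999617e-01, -4.64103279e-04, -7.41779922e-04,
        -3.52794421e-01],
       [-5.61821250e-04,  3.09353988e-01, -9.50946788e-01,
        -1.41265964e+02],
       [ 0.00000000e+00,  0.00000000e+00,  0.00000000e+00,
         1.00000000e+00]])}
```

View pics/top0b.png

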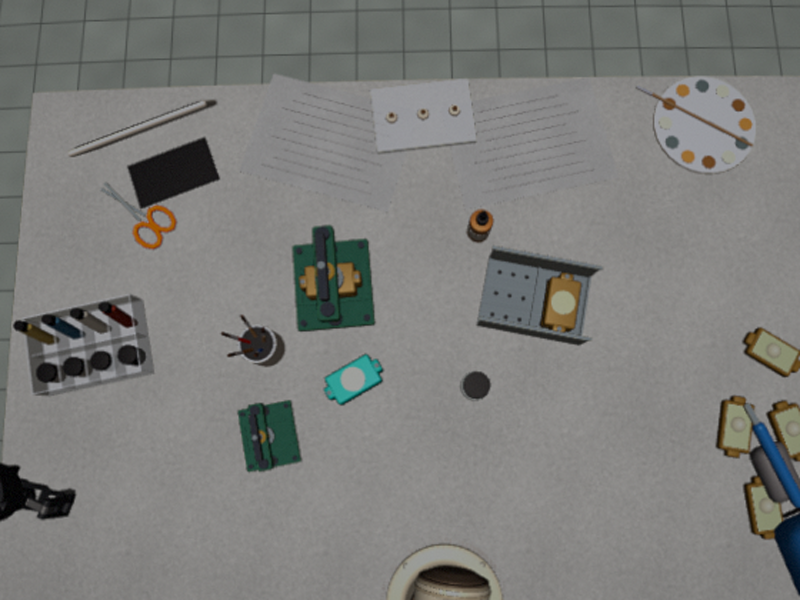

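View pics/side0b.png

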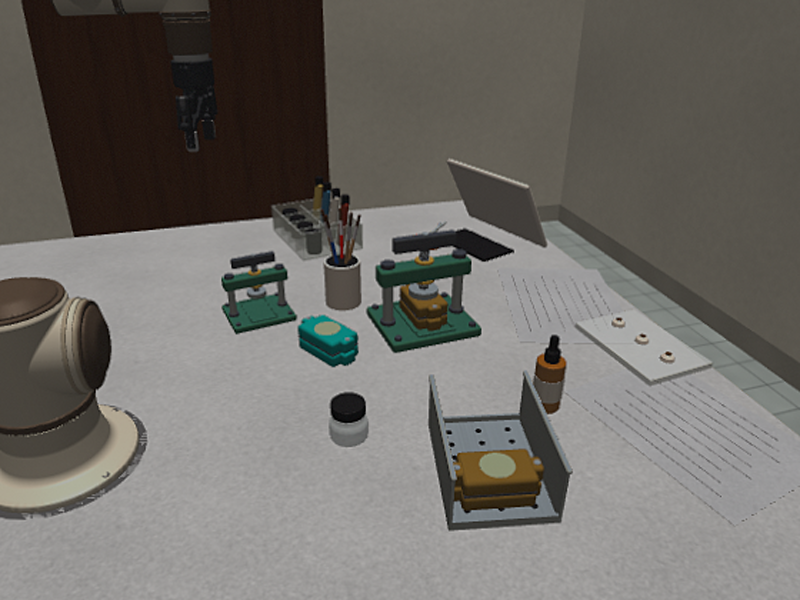

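```bash
python3 - <<'E'
import cv2,numpy as np
im=cv2.imread('pics/top0.png')
f=lambda x,y:cv2.resize(im[y:y+110,x:x+100],None,fx=4,fy=4,interpolation=cv2.INTER_CUBIC)
o=np.hstack([f(185,145),f(328,145)]); o=cv2.convertScaleAbs(o,alpha=1.7)
cv2.imwrite('pics/c1.png',o)
E
```

```text
(no output)
```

View pics/c1.png

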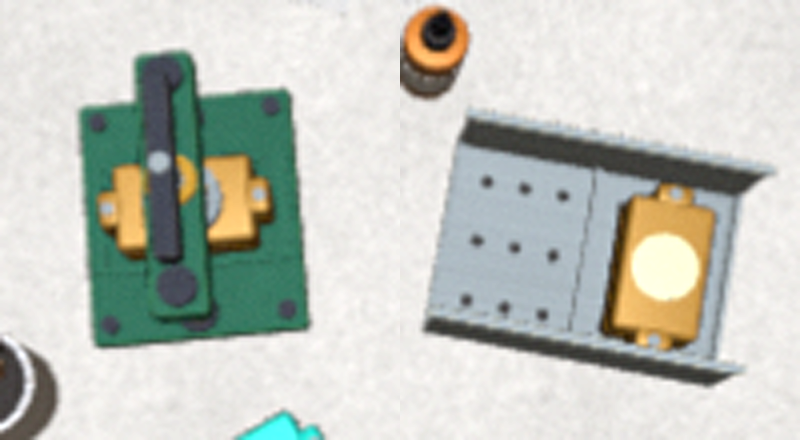

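```bash
cat >> h.py <<'E'
def fit(L,W,yaw):
    # L local xy, W world xy: translation+yaw
    L=np.array(L,float);W=np.array(W)[:,:2];a=L-L.mean(0);b=W-W.mean(0)
    t=np.arctan2((a[:,0]*b[:,1]-a[:,1]*b[:,0]).sum(),(a*b).sum());c,s=np.cos(t),np.sin(t);Q=np.array([[c,-s],[s,c]])
    o=W.mean(0)-Q@L.mean(0);return o,t,np.abs(W-(L@Q.T+o)).max()
E
python3 - <<'E'
from h import *
c=cam('top')
p=lambda x,y,z:atz(c,185+x/4,145+y/4,z); q=lambda x,y,z:atz(c,328+(x-400)/4,145+y/4,z)
# press x=image left, y = image down (z up: x left(+Y), y = -X world = down)
W=[p(80,108,18),p(289,90,18),p(309,328,18),p(95,346,18)]
print('press',fit([(70,-80),(-70,-80),(-70,80),(70,80)],W,0))
a,b=p(157,58,170),p(171,260,170);print('bar',a,b,(a+b)/2,np.linalg.norm(a-b),'cap',p(158,160,172))
# carrier x=up(+X), y=left
W=[q(461,143,4),q(743,192,4),q(716,355,4),q(430,318,4)]
print('carr floor',fit([(61,94),(61,-94),(-61,-94),(-61,94)],W,0))
W=[q(470,112,80),q(775,172,80),q(741,372,80),q(425,325,80)];print([w.round(0) for w in W])
W=[q(629,194,48),q(716,209,48),q(696,341,48),q(612,325,48)]
print('oth',fit([(44,28),(44,-28),(-44,-28),(-44,28)],W,0))
for n,f,z in(('bottle',(320+0,0),116),):pass
u=.7
for n,x,y,z in(('bottle',482,215,116),('jar',476,384,55),('pot',258,342,85),('turq',353,380,44),('helm',444,580,0)):print(n,atz(c,x*u,y*u,z).round(0))
cs=cam('side')
for P in([0,0,0],):print(proj(c,P)/u,proj(cs,P)/u)
E
```

```text
press (array([555.69989811, 186.93591774]), np.float64(1.6426838608833347), np.float64(1.7119721636851182))
bar [618.77708928 189.71428421 170.        ] [501.01859829 181.03030452 170.        ] [559.89784379 185.37229437 170.        ] 118.07825245031651 cap [558.34723216 188.44903944 172.        ]
carr floor (array([ 528.89401408, -179.59046611]), np.float64(-0.18322916354281343), np.float64(7.945366028314652))
[array([604., -98.,  80.]), array([ 563., -283.,   80.]), array([ 440., -255.,   80.]), array([472., -65.,  80.])]
oth (array([ 510.5581515 , -218.55190261]), np.float64(-0.19386263663992293), np.float64(2.030417121285268))
bottle [651. -76. 116.]
jar [371. -62.  55.]
pot [446. 306.  85.]
turq [382. 149.  44.]
helm [38. -2.  0.]
[443.33040947 603.12796126] [ 58.4546221 455.1868281]
```

```bash
cat >> h.py <<'E'
def down(yaw): # tool x at world angle yaw, z down
    return R.from_euler('z',yaw)*R.from_euler('x',np.pi)
def go(P,Rt,s=None):
    s=s or arm.read_state(); Rc=R.from_quat(s['ee_rot'])
    print('slide',Rc.inv().apply(np.array(P)-s['position']).round(1).tolist(),'dr',np.degrees((Rc.inv()*Rt).as_rotvec()/8).round(2).tolist())
E
python3 - <<'E'
from h import *
go([557,187,265],down(-3.07))
E
```

```text
slide [451.5, 248.5, -34.1] dr [0.0, -0.02, 19.33]
```

Call:
step_arm --motion '[{"slide": [32,18,-34],"dr": [0,0,1.25],"jaw": 60},{"slide": [70,39,-34],"dr": [0,0,2.5],"jaw": 60},{"slide": [108,60,-34],"dr": [0,0,3.75],"jaw": 60},{"slide": [150,83,-34],"dr": [0,0,5],"jaw": 60},{"slide": [192,106,-34],"dr": [0,0,6.25],"jaw": 60},{"slide": [234,129,-34],"dr": [0,0,7.5],"jaw": 60},{"slide": [276,152,-34],"dr": [0,0,8.75],"jaw": 60},{"slide": [318,175,-34],"dr": [0,0,10],"jaw": 60}]'

```text
clock: 1.15
position: [460.1, 302.8, 265.1]
ee_rot: [-0.632, 0.775, 0.0, -0.0]
contact_force: [0.5, 0.8, -0.3]
gripper_width: 59.9
grasp_force: 0.0
```

```bash
python3 - <<'E'
from h import *
go([557,187,265],down(-3.07));print(arm.read_state()['joints'].round(2))
E
```

```text
slide [94.0, -118.2, 0.1] dr [0.0, -0.0, 9.29]
[ 0.88  0.24 -0.12 -0.   -1.22 -1.08]
```

Call:
step_arm --motion '[{"slide": [16,-20,0],"dr": [0,0,1.25],"jaw": 60},{"slide": [36,-46,0],"dr": [0,0,2.5],"jaw": 60},{"slide": [56,-72,0],"dr": [0,0,3.75],"jaw": 60},{"slide": [76,-97,0],"dr": [0,0,5],"jaw": 60},{"slide": [94,-118,0],"dr": [0,0,6.25],"jaw": 60},{"slide": [94,-118,0],"dr": [0,0,7.5],"jaw": 60},{"slide": [94,-118,0],"dr": [0,0,8.75],"jaw": 60},{"slide": [94,-118,0],"dr": [0,0,9.3],"jaw": 60}]'

```text
clock: 2.15
position: [556.7, 188.7, 264.8]
ee_rot: [-0.036, 0.999, -0.0, -0.0]
contact_force: [0.7, -1.0, -0.4]
gripper_width: 60.2
grasp_force: 0.0
```

```bash
python3 - <<'E'
from h import *
s,im=snap('wrist','w1.png')
print(s['position'],s['ee_rot'],s['joints'].round(2))
cv2.imwrite('pics/w1b.png',cv2.convertScaleAbs(cv2.resize(im,(800,600)),alpha=1.5))
c=cam('wrist',s)
for P in([557,187,170],[556,187,18]):print(proj(c,P)/.7)
E
```

```text
[556.68691798 188.70268791 264.84625693] [-3.62322607e-02  9.99343288e-01 -1.52178228e-04 -4.39233439e-04] [ 0.6   0.3  -0.03 -0.   -1.24 -2.1 ]
[398.9583514  311.97324965]
[400.60879008 247.52260374]
```

View pics/w1b.png

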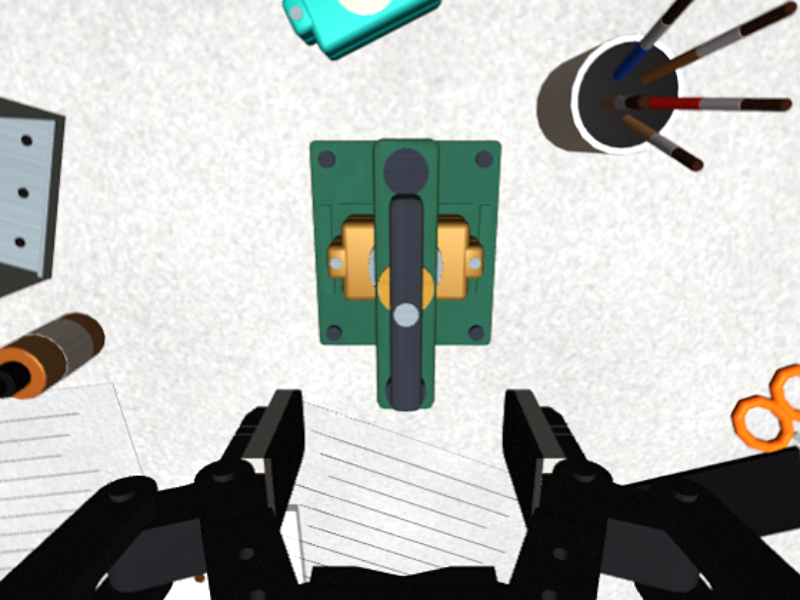

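```bash
python3 - <<'E'
from h import *
s=arm.read_state(); c=cam('wrist',s); u=.7
W=[atz(c,x*u,y*u,18) for x,y in((501,141),(310,141),(321,344),(490,344))]
# press +x = world +y = image right ; press +y = -X = image up
print(fit([(70,80),(-70,80),(-70,-80),(70,-80)],W,0))
print('cap',atz(c,406*u,315*u,172)); a,b=atz(c,406*u,197*u,170),atz(c,406*u,406*u,170);print(a,b,(a+b)/2,np.linalg.norm(a-b))
W=[atz(c,x*u,y*u,62) for x,y in((469,216),(343,220),(346,299),(466,299))];
print('flask',fit([(44,28),(-44,28),(-44,-28),(44,-28)],W,0))
E
```

```text
(array([556.54629208, 190.85160085]), np.float64(1.6439126682053384), np.float64(1.9701027432304272))
cap [557.57582912 190.51575148 172.        ]
[502.34125401 186.42971758 170.        ] [607.37751121 194.22032854 170.        ] [554.85938261 190.32502306 170.        ] 105.32477840296197
flask (array([555.10416299, 190.87642517]), np.float64(1.6549642805757596), np.float64(2.488597005140832))
```

Call:
step_arm --motion '[{"slide": [0,1.6,40],"dr": [0,0,0],"jaw": 50},{"slide": [0,1.6,80],"dr": [0,0,0],"jaw": 50},{"slide": [0,1.6,110],"dr": [0,0,0],"jaw": 50},{"slide": [0,1.6,122],"dr": [0,0,0],"jaw": 50},{"slide": [0,1.6,122],"dr": [0,0,0],"jaw": 0},{"slide": [0,1.6,122],"dr": [0,0,0],"jaw": 0},{"slide": [0,1.6,122],"dr": [0,0,0],"jaw": 0},{"slide": [0,1.6,122],"dr": [0,0,0],"jaw": 0}]'

```text
clock: 3.2
position: [557.6, 190.2, 144.9]
ee_rot: [-0.038, 0.999, 0.0, 0.001]
contact_force: [1.0, -3.0, 3.6]
gripper_width: 14.7
grasp_force: 60.1
```

```bash
python3 - <<'E'
from h import *
s=arm.read_state();print(s['position'],s['wrist_torque'],s['contact_force'])
E
```

```text
[557.58329142 190.22587399 144.90319021] [-1.10769172 -0.2935771   0.01782865] [ 0.96082947 -3.04299743  3.61071656]
```

Call:
step_arm --motion '[{"slide": [0,0,-0.3],"dr": [0,0,-0.8],"jaw": 0},{"slide": [0,0,-0.5],"dr": [0,0,-1.6],"jaw": 0},{"slide": [0,0,-0.8],"dr": [0,0,-2.4],"jaw": 0},{"slide": [0,0,-1.1],"dr": [0,0,-3.2],"jaw": 0},{"slide": [0,0,-1.3],"dr": [0,0,-4],"jaw": 0},{"slide": [0,0,-1.6],"dr": [0,0,-4.8],"jaw": 0},{"slide": [0,0,-1.9],"dr": [0,0,-5.6],"jaw": 0},{"slide": [0,0,-2.1],"dr": [0,0,-6.4],"jaw": 0}]'

```text
clock: 4.2
position: [557.5, 190.2, 147.0]
ee_rot: [-0.468, 0.884, -0.0, 0.001]
contact_force: [2.4, -4.1, 4.9]
gripper_width: 15.0
grasp_force: 60.3
```

```bash
python3 - <<'E'
from h import *
s=arm.read_state();print(s['wrist_torque'],s['joints'].round(2),'yaw',R.from_quat(s['ee_rot']).as_matrix()[:2,0])
s,im=snap('wrist','w2.png');cv2.imwrite('pics/w2b.png',cv2.convertScaleAbs(im,alpha=1.5))
E
```

```text
[-1.09834078 -0.10063512 -0.10276475] [ 0.6   0.4  -0.2   0.   -0.97 -1.2 ] yaw [-0.56264921 -0.82669466]
```

View pics/w2b.png

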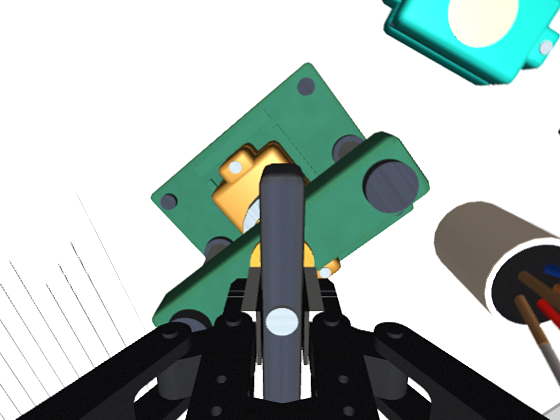

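Call:
step_arm --motion '[{"slide": [0,0,-0.4],"dr": [0,0,-1.2],"jaw": 0},{"slide": [0,0,-0.8],"dr": [0,0,-2.4],"jaw": 0},{"slide": [0,0,-1.2],"dr": [0,0,-3.6],"jaw": 0},{"slide": [0,0,-1.6],"dr": [0,0,-4.8],"jaw": 0},{"slide": [0,0,-2.0],"dr": [0,0,-6],"jaw": 0},{"slide": [0,0,-2.4],"dr": [0,0,-7.2],"jaw": 0},{"slide": [0,0,-2.8],"dr": [0,0,-8.4],"jaw": 0},{"slide": [0,0,-3.2],"dr": [0,0,-9.6],"jaw": 0}]'

```text
clock: 5.25
position: [557.5, 190.1, 150.2]
ee_rot: [0.916, -0.402, 0.001, -0.0]
contact_force: [1.9, -4.8, 5.7]
gripper_width: 14.7
grasp_force: 60.4
```

Call:
step_arm --motion '[{"slide": [0,0,-0.4],"dr": [0,0,-1.2],"jaw": 0},{"slide": [0,0,-0.8],"dr": [0,0,-2.4],"jaw": 0},{"slide": [0,0,-1.2],"dr": [0,0,-3.6],"jaw": 0},{"slide": [0,0,-1.6],"dr": [0,0,-4.8],"jaw": 0},{"slide": [0,0,-2.0],"dr": [0,0,-6],"jaw": 0},{"slide": [0,0,-2.4],"dr": [0,0,-7.2],"jaw": 0},{"slide": [0,0,-2.8],"dr": [0,0,-8.4],"jaw": 0},{"slide": [0,0,-3.2],"dr": [0,0,-9.6],"jaw": 0}]'

```text
clock: 6.25
position: [557.6, 190.1, 153.4]
ee_rot: [0.967, 0.254, 0.001, 0.001]
contact_force: [1.7, -5.2, 4.9]
gripper_width: 15.2
grasp_force: 60.4
```

```bash
python3 - <<'E'
from h import *
s=arm.read_state();x=R.from_quat(s['ee_rot']).as_matrix()[:2,0]
print(s['wrist_torque'],s['joints'].round(2),'yaw',np.arctan2(x[1],x[0]),'turned',np.arctan2(x[1],x[0])+3.067)
E
```

```text
[-1.48909673 -0.35221073 -0.08322731] [ 0.6   0.39 -0.19  0.   -0.99  1.48] yaw 0.5130500948103569 turned 3.580050094810357
```

Call:
step_arm --motion '[{"slide": [0,0,0],"dr": [0,0,0],"jaw": 45},{"slide": [0,0,0],"dr": [0,0,0],"jaw": 45},{"slide": [0,0,-40],"dr": [0,0,0],"jaw": 45},{"slide": [0,0,-90],"dr": [0,0,1],"jaw": 72},{"slide": [0,0,-110],"dr": [0,0,2.2],"jaw": 72},{"slide": [0,0,-110],"dr": [0,0,3.4],"jaw": 72},{"slide": [0,0,-110],"dr": [0,0,4.6],"jaw": 72},{"slide": [0,0,-110],"dr": [0,0,5.8],"jaw": 72}]'

```text
clock: 7.25
position: [556.4, 191.1, 261.4]
ee_rot: [0.988, -0.154, -0.0, -0.0]
contact_force: [-0.5, 0.6, 0.7]
gripper_width: 71.9
grasp_force: 0.0
```

```bash
cat >> h.py <<'E'
PO=np.array([556.8,190.5,0]);PY=1.645
def press(x,y,z): return PO+R.from_euler('z',PY).apply([x,y,z])
def tilt(yaw,deg): return down(yaw)*R.from_euler('y',-deg,degrees=True)
def grasp(G,Rt): return np.array(G)+Rt.apply([0,0,19])
E
python3 - <<'E'
from h import *
Rt=tilt(PY+np.pi,40)
print(Rt.as_matrix().round(2))
g=press(-38,0,48); pre=grasp(g,Rt)-Rt.apply([0,0,120])
print(pre,arm.read_state()['joints'].round(2)); go(pre,Rt)
E
```

```text
[[ 0.06 -1.   -0.05]
 [-0.76 -0.07  0.64]
 [-0.64  0.   -0.77]]
[564.43015029  87.86167398 125.37048876] [ 0.61  0.3  -0.04 -0.   -1.23  0.66]
slide [39.1, 96.0, 135.9] dr [2.97, -4.38, 8.14]
```

Call:
step_arm --motion '[{"slide": [10,20,0],"dr": [0.37,-0.55,1.02],"jaw": 72},{"slide": [20,48,0],"dr": [0.74,-1.1,2.04],"jaw": 72},{"slide": [30,80,0],"dr": [1.1,-1.64,3.05],"jaw": 72},{"slide": [39,96,10],"dr": [1.48,-2.19,4.07],"jaw": 72},{"slide": [39,96,40],"dr": [1.86,-2.74,5.09],"jaw": 72},{"slide": [39,96,70],"dr": [2.23,-3.28,6.1],"jaw": 72},{"slide": [39,96,100],"dr": [2.6,-3.83,7.12],"jaw": 72},{"slide": [39,96,110],"dr": [2.97,-4.38,8.14],"jaw": 72}]'

```text
clock: 8.25
position: [564.7, 87.8, 149.3]
ee_rot: [0.688, -0.639, -0.254, -0.231]
contact_force: [-0.1, -0.5, 0.5]
gripper_width: 71.7
grasp_force: 0.0
```

```bash
python3 - <<'E'
from h import *
s,im=snap('wrist','w3.png');cv2.imwrite('pics/w3b.png',cv2.convertScaleAbs(cv2.resize(im,(800,600)),alpha=1.5))
Rt=tilt(PY+np.pi,40); g=press(-38,0,48); T=grasp(g,Rt)
print(s['joints'].round(2)); go(T-Rt.apply([0,0,60]),Rt,s); go(T,Rt,s)
c=cam('wrist',s)
for P in(press(-54,0,62),press(-44,28,62),press(-44,-28,62),press(-70,80,18),press(-70,-80,18)):print(proj(c,P)/.7)
E
```

```text
[ 0.02  0.46 -0.01 -0.75 -1.25  0.35]
slide [15.6, -0.2, 78.3] dr [0.04, 0.02, -0.02]
slide [15.7, -0.5, 138.3] dr [0.04, 0.02, -0.02]
[402.54333557 273.37248692]
[459.10959408 284.89097689]
[345.87608618 285.4271044 ]
[562.65549898 181.90904214]
[240.86180651 183.11650883]
```

View pics/w3b.png

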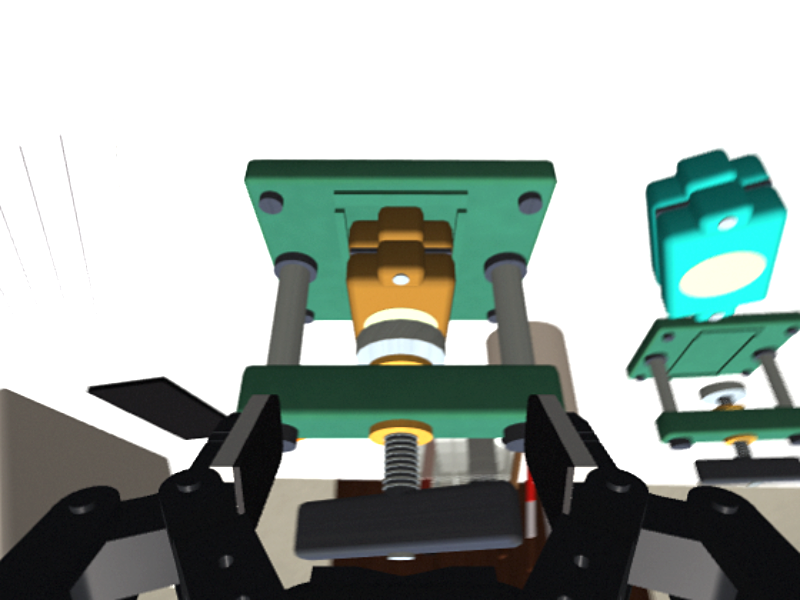

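Call:
step_arm --motion '[{"slide": [15.7,-0.5,35],"dr": [0,0,0],"jaw": 72},{"slide": [15.7,-0.5,70],"dr": [0,0,0],"jaw": 72},{"slide": [15.7,-0.5,100],"dr": [0,0,0],"jaw": 72},{"slide": [15.7,-0.5,120],"dr": [0,0,0],"jaw": 72},{"slide": [15.7,-0.5,132],"dr": [0,0,0],"jaw": 72},{"slide": [15.7,-0.5,138],"dr": [0,0,0],"jaw": 72},{"slide": [15.7,-0.5,138],"dr": [0,0,0],"jaw": 72},{"slide": [15.7,-0.5,138],"dr": [0,0,0],"jaw": 72}]'

```text
clock: 9.3
position: [560.4, 163.4, 36.7]
ee_rot: [0.691, -0.637, -0.25, -0.233]
contact_force: [0.2, 0.1, 0.8]
gripper_width: 72.1
grasp_force: 0.0
```

Call:
step_arm --motion '[{"slide": [0,0,0],"jaw": 40,"dr": [0,0,0]},{"slide": [0,0,0],"jaw": 40,"dr": [0,0,0]},{"slide": [0,0,0],"jaw": 40,"dr": [0,0,0]},{"slide": [0,0,0],"jaw": 40,"dr": [0,0,0]},{"slide": [0,0,0],"jaw": 40,"dr": [0,0,0]},{"slide": [0,0,0],"jaw": 40,"dr": [0,0,0]},{"slide": [0,0,0],"jaw": 40,"dr": [0,0,0]},{"slide": [0,0,0],"jaw": 40,"dr": [0,0,0]}]'

```text
clock: 10.3
position: [560.3, 163.0, 36.8]
ee_rot: [0.692, -0.636, -0.25, -0.232]
contact_force: [-0.0, -3.4, 5.5]
gripper_width: 54.9
grasp_force: 66.8
```

```bash
python3 - <<'E'
from h import *
s=arm.read_state();print(s['position'],s['wrist_torque'],s['contact_force'],s['joints'].round(2))
Rc=R.from_quat(s['ee_rot']);print(R.from_euler('z',-PY).apply(s['position']+Rc.apply([0,0,-19])-PO))
f=lambda w:print(Rc.inv().apply(w).round(1))
f([0,0,5]);f(R.from_euler('z',PY).apply([-100,0,5]))
E
```

```text
[560.3458926  163.01400754  36.80559948] [-1.17745052  0.26231473  0.16365551] [-0.01009852 -3.42338979  5.45874791] [ 0.14  0.6  -0.09 -0.85 -1.03  0.46]
[-39.87289511  -1.55528415  51.37148437]
[-3.2 -0.  -3.8]
[ 73.4   0.8 -68. ]
```

Call:
step_arm --motion '[{"slide": [-1,0,-1.2],"jaw": 40,"dr": [0,0,0]},{"slide": [-2,0,-2.4],"jaw": 40,"dr": [0,0,0]},{"slide": [-3,0,-3.6],"jaw": 40,"dr": [0,0,0]},{"slide": [-3.6,0,-4.4],"jaw": 40,"dr": [0,0,0]},{"slide": [-3.6,0,-4.4],"jaw": 40,"dr": [0,0,0]},{"slide": [-3.6,0,-4.4],"jaw": 40,"dr": [0,0,0]},{"slide": [-3.6,0,-4.4],"jaw": 40,"dr": [0,0,0]},{"slide": [-3.6,0,-4.4],"jaw": 40,"dr": [0,0,0]}]'

```text
clock: 11.3
position: [559.9, 163.7, 41.7]
ee_rot: [0.691, -0.637, -0.251, -0.232]
contact_force: [-0.3, 0.1, -5.7]
gripper_width: 55.0
grasp_force: 65.7
```

```bash
python3 - <<'E'
from h import *
s,im=snap('side','s1.png');print(s['position'],s['wrist_torque'],s['contact_force'])
a=cv2.resize(im[150:250,240:350],None,fx=4.4,fy=4.4,interpolation=cv2.INTER_CUBIC)
s,w=snap('wrist','w4.png'); w=w[60:340,200:360]; w=cv2.resize(w,(int(160*440/280),440))
a=np.hstack([a,w[:, :800-a.shape[1]]]) if a.shape[0]==440 else a
cv2.imwrite('pics/s1b.png',cv2.convertScaleAbs(a,alpha=1.5))
E
```

```text
[559.88526479 163.66816209  41.66229141] [-2.45941958 -0.23106086  0.00746899] [-0.32931619  0.08668779 -5.73415918]
```

View pics/s1b.png

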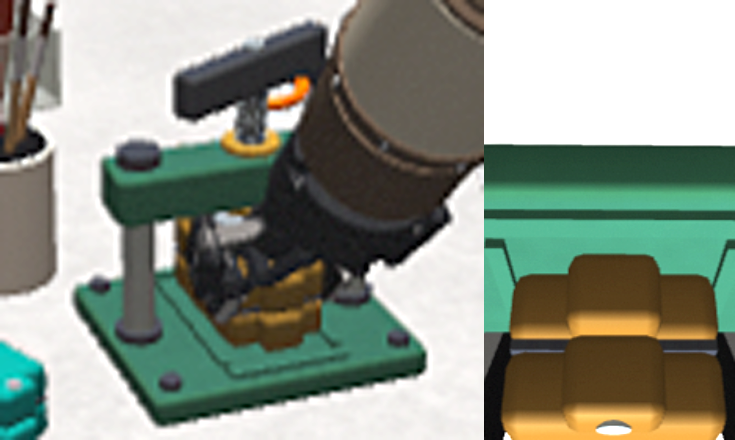

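Call:
step_arm --motion '[{"slide": [8,0.1,-7],"jaw": 40,"dr": [0,0,0]},{"slide": [22,0.2,-19],"jaw": 40,"dr": [0,0,0]},{"slide": [37,0.4,-32],"jaw": 40,"dr": [0,0,0]},{"slide": [52,0.5,-45],"jaw": 40,"dr": [0,0,0]},{"slide": [67,0.7,-57],"jaw": 40,"dr": [0,0,0]},{"slide": [82,0.9,-70],"jaw": 40,"dr": [0,0,0]},{"slide": [97,1,-83],"jaw": 40,"dr": [0,0,0]},{"slide": [108,1.1,-93],"jaw": 40,"dr": [0,0,0]}]'

```text
clock: 12.4
position: [570.6, 20.1, 43.5]
ee_rot: [0.691, -0.637, -0.251, -0.232]
contact_force: [0.9, -0.3, -5.1]
gripper_width: 54.8
grasp_force: 65.5
```

```bash
python3 - <<'E'
from h import *
s=arm.read_state();print(s['position'],s['wrist_torque'],s['contact_force'],s['joints'].round(2))
Rc=R.from_quat(s['ee_rot']);M=Rc.as_matrix()
print('tilt',np.degrees(np.arctan2(-M[2,0],-M[2,2])),'yaw',np.arctan2(M[1,0],M[0,0]))
p=R.from_euler('z',-PY).apply(s['position']-PO);print(p)
E
```

```text
[570.63275724  20.10762199  43.51278556] [-2.47983986 -0.24484028 -0.02900396] [ 0.8985706  -0.30424128 -5.1029926 ] [-0.09  0.63 -0.03 -0.76 -1.18  0.57]
tilt 39.96869512339264 yaw -1.4883514453345403
[-170.94898693   -1.16255146   43.51278556]
```

```bash
python3 - <<'E'
from h import *
s=arm.read_state();Rc=R.from_quat(s['ee_rot'])
fc=press(-144,-1,0); t=s['position']-fc
Rz=R.from_euler('z',-1.595); C=np.array([560,30,0]); 
P=C+Rz.apply(t)+[0,0,35]; print(fc,P); go(P,Rz*Rc,s)
print('up',Rc.inv().apply([0,0,35]).round(1))
E
```

```text
[568.47277391  46.97039905   0.        ] [533.09281648  28.49076371  78.51278556]
slide [-31.3, 36.7, -19.5] dr [7.34, 0.02, 8.75]
up [-22.5  -0.1 -26.8]
```

Call:
step_arm --motion '[{"slide": [-14,1,-16],"jaw": 40,"dr": [0.6,0,0.7]},{"slide": [-20,4,-22],"jaw": 40,"dr": [1.4,0,1.7]},{"slide": [-23,9,-24],"jaw": 40,"dr": [2.2,0,2.65]},{"slide": [-25,14,-23],"jaw": 40,"dr": [3,0,3.6]},{"slide": [-27,19,-22],"jaw": 40,"dr": [3.8,0,4.55]},{"slide": [-28,24,-21],"jaw": 40,"dr": [4.6,0,5.5]},{"slide": [-29,30,-20],"jaw": 40,"dr": [5.4,0,6.45]},{"slide": [-31,35,-20],"jaw": 40,"dr": [6.2,0,7.4]}]'

```text
clock: 13.4
position: [532.6, 25.6, 74.6]
ee_rot: [-0.142, 0.927, 0.059, 0.342]
contact_force: [4.5, -4.3, -4.7]
gripper_width: 54.8
grasp_force: 65.9
```

```bash
python3 - <<'E'
from h import *
s=arm.read_state();Rc=R.from_quat(s['ee_rot']);M=Rc.as_matrix()
print(s['joints'].round(2),'tilt',np.degrees(np.arctan2(-M[2,0],-M[2,2])),'yaw',np.arctan2(M[1,0],M[0,0]))
for z in(30,21,18.5,16): go([533,28.5,z],tilt(-1.497-1.595,40),s)
s,im=snap('side','s2.png')
cv2.imwrite('pics/s2b.png',cv2.convertScaleAbs(cv2.resize(im[170:380,220:420],None,fx=2.8,fy=2.8,interpolation=cv2.INTER_CUBIC),alpha=1.5))
E
```

```text
[ 0.1   0.28 -0.53 -1.11 -0.16 -0.31] tilt 40.54481225354421 yaw -2.8437638080635455
slide [28.1, 2.1, 34.8] dr [1.26, 0.06, 1.36]
slide [33.9, 2.0, 41.6] dr [1.26, 0.06, 1.36]
slide [35.5, 2.0, 43.5] dr [1.26, 0.06, 1.36]
slide [37.2, 2.0, 45.4] dr [1.26, 0.06, 1.36]
```

View pics/s2b.png

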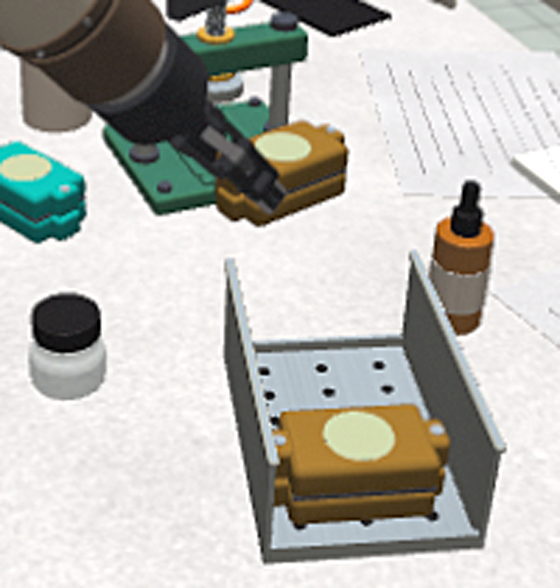

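```bash
python3 - <<'E'
from h import *
go([538.3,28.9,40],tilt(-2.5,40))
E
```

```text
slide [13.9, -4.1, 31.0] dr [-1.4, 0.05, -1.91]
```

Call:
step_arm --motion '[{"slide": [2,-1,2],"jaw": 40,"dr": [-0.4,0,-0.5]},{"slide": [4,-2,6],"jaw": 40,"dr": [-0.8,0,-1.1]},{"slide": [7,-3,14],"jaw": 40,"dr": [-1.1,0,-1.5]},{"slide": [10,-4,20],"jaw": 40,"dr": [-1.4,0,-1.9]},{"slide": [12,-4,25],"jaw": 40,"dr": [-1.4,0,-1.9]},{"slide": [14,-4,31],"jaw": 40,"dr": [-1.4,0,-1.9]},{"slide": [14,-4,31],"jaw": 40,"dr": [-1.4,0,-1.9]},{"slide": [14,-4,31],"jaw": 40,"dr": [-1.4,0,-1.9]}]'

```text
clock: 14.45
position: [544.0, 24.5, 41.9]
ee_rot: [-0.298, 0.89, 0.102, 0.331]
contact_force: [1.1, -0.9, -5.8]
gripper_width: 54.7
grasp_force: 68.2
```

```bash
python3 - <<'E'
from h import *
s=arm.read_state();M=R.from_quat(s['ee_rot']).as_matrix()
print(s['joints'].round(2),'tilt',np.degrees(np.arctan2(-M[2,0],-M[2,2])),'yaw',np.arctan2(M[1,0],M[0,0]),'roll',np.degrees(M[2,1]))
y=np.arctan2(M[1,0],M[0,0])
for z in(21,16.5): go([538.3,28.9,z],tilt(y,40),s)
E
```

```text
[-0.09  0.4  -0.43 -1.23 -0.47  0.23] tilt 40.473659480078446 yaw -2.4874207509165602 roll -0.8878731207845835
slide [14.9, 7.2, 14.6] dr [-0.15, 0.06, -0.0]
slide [17.9, 7.3, 18.0] dr [-0.15, 0.06, -0.0]
```

Call:
step_arm --motion '[{"slide": [5,0,6],"jaw": 40,"dr": [-0.1,0.06,0]},{"slide": [10,0,12],"jaw": 40,"dr": [-0.1,0.06,0]},{"slide": [12.2,0,14.6],"jaw": 40,"dr": [-0.1,0.06,0]},{"slide": [13.5,0,16],"jaw": 40,"dr": [-0.1,0.06,0]},{"slide": [14,0,16.7],"jaw": 40,"dr": [-0.1,0.06,0]},{"slide": [14.6,0,17.4],"jaw": 40,"dr": [-0.1,0.06,0]},{"slide": [15.2,0,18.1],"jaw": 40,"dr": [-0.1,0.06,0]},{"slide": [15.2,0,18.1],"jaw": 40,"dr": [-0.1,0.06,0]}]'

```text
clock: 15.45
position: [544.6, 24.0, 19.0]
ee_rot: [-0.301, 0.89, 0.107, 0.325]
contact_force: [-4.0, -3.0, 2.5]
gripper_width: 54.9
grasp_force: 69.3
```

Call:
step_arm --motion '[{"slide": [0,0,0],"jaw": 72,"dr": [0,0,0]},{"slide": [0,0,0],"jaw": 72,"dr": [0,0,0]},{"slide": [0,0,0],"jaw": 72,"dr": [0,0,0]},{"slide": [0,0,-10],"jaw": 72,"dr": [0,0,0]},{"slide": [0,0,-40],"jaw": 72,"dr": [0,0,0]},{"slide": [0,0,-80],"jaw": 72,"dr": [0,0,0]},{"slide": [0,0,-120],"jaw": 72,"dr": [0,0,0]},{"slide": [0,0,-150],"jaw": 72,"dr": [0,0,0]}]'

```text
clock: 16.45
position: [466.3, -34.4, 134.8]
ee_rot: [-0.301, 0.89, 0.106, 0.325]
contact_force: [0.7, -0.1, -0.2]
gripper_width: 72.0
grasp_force: 0.0
```

```bash
python3 - <<'E'
from h import *
s=arm.read_state();M=R.from_quat(s['ee_rot']).as_matrix()
y=np.arctan2(M[1,0],M[0,0]);print(y,s['joints'].round(2)); f=y+np.pi
C=np.array([544.6,24,0])+27*np.array([np.cos(f),np.sin(f),0]);print('flask',C,f)
go([C[0],C[1],230],down(y),s)
E
```

```text
-2.4868744601883574 [-0.17  0.13 -0.52 -0.94 -0.62 -0.04]
flask [566.01692817  40.44126479   0.        ] 0.6547181934014357
slide [-156.7, -1.3, 7.2] dr [-0.06, 5.0, -0.02]
```

Call:
step_arm --motion '[{"slide": [-15,0,1],"jaw": 80,"dr": [0,0.6,0]},{"slide": [-40,0,2],"jaw": 80,"dr": [0,1.3,0]},{"slide": [-65,0,3],"jaw": 80,"dr": [0,2.1,0]},{"slide": [-90,0,4],"jaw": 80,"dr": [0,2.9,0]},{"slide": [-115,0,5],"jaw": 80,"dr": [0,3.7,0]},{"slide": [-140,-1,6],"jaw": 80,"dr": [-0.05,4.5,0]},{"slide": [-157,-1.3,7],"jaw": 80,"dr": [-0.05,5,0]},{"slide": [-157,-1.3,7],"jaw": 80,"dr": [-0.05,5,0]}]'

```text
clock: 17.45
position: [568.4, 42.0, 228.8]
ee_rot: [-0.321, 0.947, 0.0, 0.0]
contact_force: [-0.6, -0.2, -0.2]
gripper_width: 80.1
grasp_force: 0.0
```

```bash
python3 - <<'E'
from h import *
s,im=snap('wrist','w5.png');print(s['position'],s['joints'].round(2))
cv2.imwrite('pics/w5b.png',cv2.convertScaleAbs(cv2.resize(im,(800,600)),alpha=1.3))
c=cam('wrist',s);C=np.array([566,40.4,0]);Q=R.from_euler('z',.655)
for l in((44,28),(-44,28),(-44,-28),(44,-28)):print(proj(c,C+Q.apply([*l,44]))/.7)
E
```

```text
[568.41964534  41.98498881 228.84309281] [ 0.36  0.29 -0.13 -0.   -1.14 -1.27]
[444.58501057 326.71975405]
[447.89117048 193.37576833]
[357.54749873 193.52544082]
[361.28330358 326.86979683]
```

View pics/w5b.png

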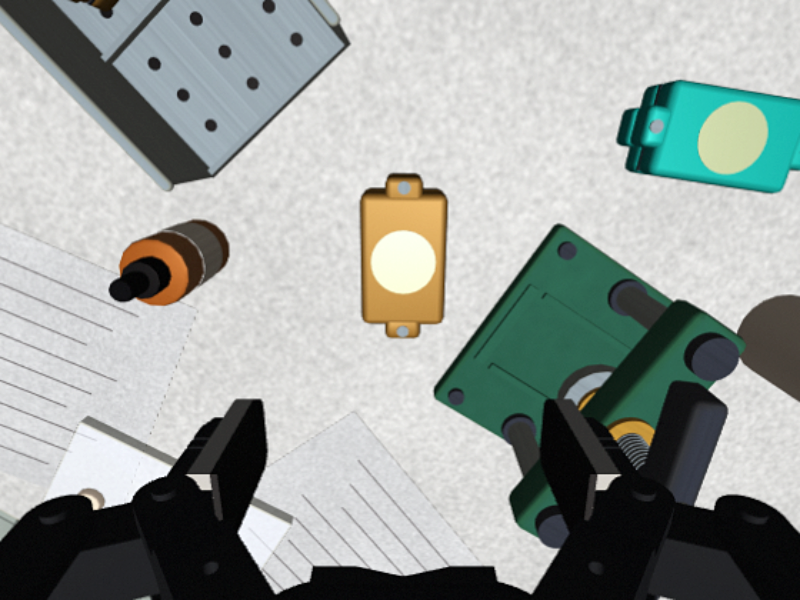

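Call:
step_arm --motion '[{"slide": [6,0,45],"jaw": 80,"dr": [0,0,0]},{"slide": [6,0,95],"jaw": 80,"dr": [0,0,0]},{"slide": [6,0,145],"jaw": 80,"dr": [0,0,0]},{"slide": [6,0,185],"jaw": 80,"dr": [0,0,0]},{"slide": [6,0,205],"jaw": 80,"dr": [0,0,0]},{"slide": [6,0,215],"jaw": 80,"dr": [0,0,0]},{"slide": [6,0,215],"jaw": 40,"dr": [0,0,0]},{"slide": [6,0,215],"jaw": 40,"dr": [0,0,0]}]'

```text
clock: 18.5
position: [562.7, 37.6, 14.8]
ee_rot: [-0.32, 0.947, 0.001, 0.001]
contact_force: [0.1, 1.0, -1.3]
gripper_width: 54.8
grasp_force: 66.5
```

Call:
step_arm --motion '[{"slide": [0,0,0],"jaw": 40,"dr": [0,0,0]},{"slide": [0,0,0],"jaw": 40,"dr": [0,0,0]},{"slide": [0,0,0],"jaw": 40,"dr": [0,0,0]},{"slide": [0,0,-10],"jaw": 40,"dr": [0,0,0]},{"slide": [0,0,-50],"jaw": 40,"dr": [0,0,0]},{"slide": [0,0,-100],"jaw": 40,"dr": [0,0,0]},{"slide": [0,0,-150],"jaw": 40,"dr": [0,0,0]},{"slide": [0,0,-180],"jaw": 40,"dr": [0,0,0]}]'

```text
clock: 19.5
position: [562.4, 37.7, 195.7]
ee_rot: [-0.32, 0.947, 0.001, 0.001]
contact_force: [0.4, 0.2, -5.9]
gripper_width: 55.0
grasp_force: 66.3
```

```bash
python3 - <<'E'
from h import *
go([520,-105,195],down(-3.33))
print(arm.read_state()['joints'].round(2))
E
```

```text
slide [120.3, -87.7, 0.3] dr [0.02, 0.01, 6.02]
[ 0.35  0.31 -0.2  -0.   -1.06 -1.27]
```

```bash
python3 - <<'E'
from h import *
go([500,-50,215],down(-3.33))
E
```

```text
slide [102.8, -31.8, -19.6] dr [0.02, 0.01, 6.02]
```

Call:
step_arm --motion '[{"slide": [10,-3,-20],"jaw": 40,"dr": [0,0,0.8]},{"slide": [30,-10,-20],"jaw": 40,"dr": [0,0,1.9]},{"slide": [52,-16,-20],"jaw": 40,"dr": [0,0,3]},{"slide": [75,-24,-20],"jaw": 40,"dr": [0,0,4]},{"slide": [92,-29,-20],"jaw": 40,"dr": [0,0,5]},{"slide": [103,-32,-20],"jaw": 40,"dr": [0,0,6]},{"slide": [103,-32,-20],"jaw": 40,"dr": [0,0,6]},{"slide": [103,-32,-20],"jaw": 40,"dr": [0,0,6]}]'

```text
clock: 20.5
position: [499.9, -50.2, 213.1]
ee_rot: [0.092, 0.996, 0.001, -0.001]
contact_force: [0.3, 0.7, -5.0]
gripper_width: 55.1
grasp_force: 66.1
```

```bash
python3 - <<'E'
from h import *
s,im=snap('wrist','w6.png');print(s['position'],s['joints'].round(2))
cv2.imwrite('pics/w6b.png',cv2.convertScaleAbs(cv2.resize(im,(800,600)),alpha=1.3))
c=cam('wrist',s);C=np.array([519.4,-173.4,0]);Q=R.from_euler('z',-.19)
for l in((65,94,80),(-65,94,80),(61,94,4),(-61,94,4),(61,-94,4),(65,-94,80),(-65,-94,80),(0,46,4)):print(l,(proj(c,C+Q.apply(l))/.7).round(0))
E
```

```text
[499.88888859 -50.2091901  213.14831877] [ 0.22  0.19 -0.31 -0.   -1.07 -1.98]
(65, 94, 80) [363. 457.]
(-65, 94, 80) [359. 250.]
(61, 94, 4) [371. 394.]
(-61, 94, 4) [368. 233.]
(61, -94, 4) [121. 392.]
(65, -94, 80) [ 59. 455.]
(-65, -94, 80) [ 11. 247.]
(0, 46, 4) [303. 317.]
```

View pics/w6b.png

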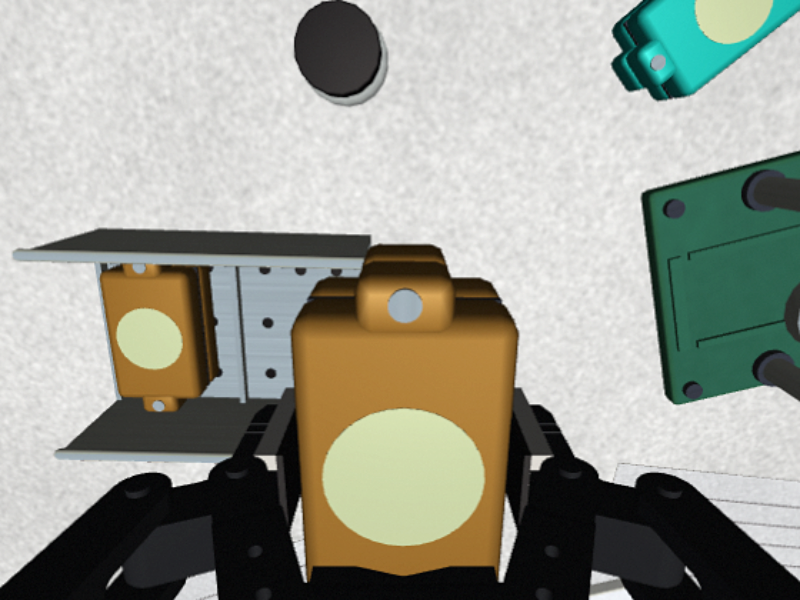

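```bash
python3 - <<'E'
from h import *
s=arm.read_state(); c=cam('wrist',s); u=.7;ct=cam('top')
C=np.array([519.4,-173.4,0]);Q=R.from_euler('z',.19)
L=lambda p:Q.apply(p-C).round(1)
for n,x,y,z in(('near rim in',150,262,80),('near outer',150,250,80),('far rim in',150,450,80),('far out',150,460,80),('floor far',225,402,4),('rib',240,330,12),('hole1',267,323,4),('h t',265,270,4),('h b',270,373,4),('hmid',302,270,4)):
    print(n,L(atz(c,x*u,y*u,z)))
q=lambda x,y,z:atz(ct,328+(x-400)/4,145+y/4,z)
print('top hole',L(q(515,248,4)),'rib',L(q(594,168,12)),L(q(572,328,12)))
im=cv2.imread('pics/w6.png')[155:330,0:190]
cv2.imwrite('pics/w6c.png',cv2.convertScaleAbs(cv2.resize(im,None,fx=3.4,fy=3.4,interpolation=cv2.INTER_CUBIC),alpha=1.3))
E
```

```text
near rim in [-57.2 -19.9  80. ]
near outer [-63.9 -19.   80. ]
far rim in [ 60.9 -37.   80. ]
far out [ 68. -38.  80.]
floor far [ 68.7 -16.4   4. ]
rib [ 7.3  2.9 12. ]
hole1 [ 4.8 20.2  4. ]
h t [-34.4  21.7   4. ]
h b [44.3 19.5  4. ]
hmid [-34.6  47.5   4. ]
top hole [ 4.6 42.4  4. ] rib [64.   0.5 12. ] [-42.2  -0.4  12. ]
```

```bash
python3 - <<'E'
from h import *
s=arm.read_state(); c=cam('wrist',s); u=.7;Rc=R.from_quat(s['ee_rot'])
z=s['position'][2]+29.2
for n,x,y in(('earhole',404,306),('disc',404,477),('disc top',404,408),('disc bot',404,546)):print(n,Rc.inv().apply(atz(c,x*u,y*u,z)-s['position']).round(1))
# other flask disc, ear holes
C=np.array([519.4,-173.4,0]);Q=R.from_euler('z',.19)
for n,x,y in(('disc',149,338),('ear near',139,267),('ear far',158,406)):print(n,Q.apply(atz(c,x*u,y*u,48)-C).round(1))
# same check in the press image w1? ear holes at z62
E
```

```text
earhole [ 42.7   0.5 -29.1]
disc [ -3.1   0.6 -29.2]
disc top [ 16.6   0.6 -29.2]
disc bot [-25.    0.6 -29.2]
disc [ -0.3 -43.6  48. ]
ear near [-46.7 -43.1  48. ]
ear far [ 48.2 -44.7  48. ]
```

```bash
python3 - <<'E'
from h import *
C=np.array([519.4,-173.4,0]);Q=R.from_euler('z',-.19)
T=C+Q.apply([.5,45.7,0]);print(T);go([T[0],T[1],120],down(-.19-np.pi))
E
```

```text
[ 528.52185362 -128.6168359     0.        ]
slide [-42.5, -72.0, 93.0] dr [0.01, -0.01, 0.04]
```

Call:
step_arm --motion '[{"slide": [-10,-18,0],"jaw": 40,"dr": [0,0,0.04]},{"slide": [-26,-45,0],"jaw": 40,"dr": [0,0,0.04]},{"slide": [-38,-65,10],"jaw": 40,"dr": [0,0,0.04]},{"slide": [-42.5,-72,35],"jaw": 40,"dr": [0,0,0.04]},{"slide": [-42.5,-72,65],"jaw": 40,"dr": [0,0,0.04]},{"slide": [-42.5,-72,85],"jaw": 40,"dr": [0,0,0.04]},{"slide": [-42.5,-72,93],"jaw": 40,"dr": [0,0,0.04]},{"slide": [-42.5,-72,93],"jaw": 40,"dr": [0,0,0.04]}]'

```text
clock: 21.55
position: [528.6, -128.9, 120.2]
ee_rot: [0.095, 0.995, 0.0, -0.001]
contact_force: [0.4, 0.0, -5.5]
gripper_width: 54.6
grasp_force: 65.9
```

```bash
python3 - <<'E'
from h import *
C=np.array([519.4,-173.4,0]);Q=R.from_euler('z',-.19)
s=arm.read_state();T=C+Q.apply([.5,45.7,0]);go([T[0],T[1],20],down(-.19-np.pi),s);print(s['contact_force'],s['wrist_torque'])
# near rim gap: column profile of wrist image through the ear's column sides
s,im=snap('wrist','w7.png'); c=cam('wrist',s)
for x in(-65,-61,61,65):
    print(x,[proj(c,C+Q.apply([x,y,80])).round(0).tolist() for y in(-20,46,90)])
g=im[:,:,:].astype(int)
for u in(100,130,160): print(u,[tuple(g[v,u]) for v in range(120,230,4)])
E
```

```text
slide [-0.1, 0.2, 100.2] dr [0.0, -0.02, -0.0]
[ 0.43328413  0.0397902  -5.47440161] [-0.03726784 -0.00130333 -0.05217414]
-65 [[148.0, 126.0], [283.0, 126.0], [372.0, 126.0]]
-61 [[149.0, 135.0], [283.0, 135.0], [372.0, 135.0]]
61 [[172.0, 343.0], [282.0, 343.0], [356.0, 343.0]]
65 [[172.0, 349.0], [282.0, 349.0], [356.0, 349.0]]
100 [(np.int64(180), np.int64(182), np.int64(182)), (np.int64(40), np.int64(42), np.int64(41)), (np.int64(40), np.int64(42), np.int64(42)), (np.int64(120), np.int64(129), np.int64(124)), (np.int64(148), np.int64(142), np.int64(129)), (np.int64(148), np.int64(141), np.int64(130)), (np.int64(129), np.int64(124), np.int64(116)), (np.int64(145), np.int64(136), np.int64(126)), (np.int64(144), np.int64(136), np.int64(126)), (np.int64(146), np.int64(139), np.int64(128)), (np.int64(22), np.int64(53), np.int64(75)), (np.int64(31), np.int64(77), np.int64(109)), (np.int64(39), np.int64(92), np.int64(129)), (np.int64(39), np.int64(92), np.int64(130)), (np.int64(39), np.int64(94), np.int64(130)), (np.int64(39), np.int64(92), np.int64(130)), (np.int64(39), np.int64(92), 
[... 2398 characters left out ...]
8)), (np.int64(61), np.int64(120), np.int64(158)), (np.int64(61), np.int64(121), np.int64(158)), (np.int64(60), np.int64(118), np.int64(157)), (np.int64(61), np.int64(119), np.int64(158)), (np.int64(60), np.int64(117), np.int64(156)), (np.int64(59), np.int64(118), np.int64(156)), (np.int64(59), np.int64(117), np.int64(155)), (np.int64(56), np.int64(113), np.int64(152)), (np.int64(55), np.int64(113), np.int64(152)), (np.int64(149), np.int64(186), np.int64(177)), (np.int64(147), np.int64(184), np.int64(175)), (np.int64(147), np.int64(183), np.int64(176)), (np.int64(145), np.int64(183), np.int64(175)), (np.int64(146), np.int64(182), np.int64(175)), (np.int64(145), np.int64(182), np.int64(173))]
```

Call:
step_arm --motion '[{"slide": [0,0,8],"jaw": 40,"dr": [0,0,0]},{"slide": [0,0,16],"jaw": 40,"dr": [0,0,0]},{"slide": [0,0,22],"jaw": 40,"dr": [0,0,0]},{"slide": [0,0,28],"jaw": 40,"dr": [0,0,0]},{"slide": [0,0,34],"jaw": 40,"dr": [0,0,0]},{"slide": [0,0,40],"jaw": 40,"dr": [0,0,0]},{"slide": [0,0,46],"jaw": 40,"dr": [0,0,0]},{"slide": [0,0,52],"jaw": 40,"dr": [0,0,0]}]'

```text
clock: 22.6
position: [528.3, -129.0, 68.0]
ee_rot: [0.096, 0.995, 0.0, -0.001]
contact_force: [-0.3, 0.2, -6.0]
gripper_width: 55.2
grasp_force: 66.1
```

Clear of the rims (no change of force); lowering to the floor.

Call:
step_arm --motion '[{"slide": [0,0,10],"jaw": 40,"dr": [0,0,0]},{"slide": [0,0,20],"jaw": 40,"dr": [0,0,0]},{"slide": [0,0,30],"jaw": 40,"dr": [0,0,0]},{"slide": [0,0,38],"jaw": 40,"dr": [0,0,0]},{"slide": [0,0,43],"jaw": 40,"dr": [0,0,0]},{"slide": [0,0,46],"jaw": 40,"dr": [0,0,0]},{"slide": [0,0,48],"jaw": 40,"dr": [0,0,0]},{"slide": [0,0,49],"jaw": 40,"dr": [0,0,0]}]'

```text
clock: 23.6
position: [528.4, -129.0, 19.5]
ee_rot: [0.096, 0.995, 0.001, -0.0]
contact_force: [0.4, 0.0, -5.8]
gripper_width: 54.9
grasp_force: 66.1
```

Call:
step_arm --motion '[{"slide": [0,0,0.5],"jaw": 40,"dr": [0,0,0]},{"slide": [0,0,1],"jaw": 40,"dr": [0,0,0]},{"slide": [0,0,1.5],"jaw": 40,"dr": [0,0,0]},{"slide": [0,0,1.5],"jaw": 40,"dr": [0,0,0]},{"slide": [0,0,1.5],"jaw": 40,"dr": [0,0,0]},{"slide": [0,0,1.5],"jaw": 40,"dr": [0,0,0]},{"slide": [0,0,1.5],"jaw": 40,"dr": [0,0,0]},{"slide": [0,0,1.5],"jaw": 40,"dr": [0,0,0]}]'

```text
clock: 24.6
position: [528.3, -128.9, 18.7]
ee_rot: [0.095, 0.995, 0.0, -0.0]
contact_force: [-3.5, 1.4, 6.4]
gripper_width: 55.0
grasp_force: 67.3
```

On the floor (force reversed at the expected height); release and rise.

Call:
step_arm --motion '[{"slide": [0,0,0],"jaw": 66,"dr": [0,0,0]},{"slide": [0,0,0],"jaw": 66,"dr": [0,0,0]},{"slide": [0,0,0],"jaw": 66,"dr": [0,0,0]},{"slide": [0,0,-10],"jaw": 66,"dr": [0,0,0]},{"slide": [0,0,-40],"jaw": 66,"dr": [0,0,0]},{"slide": [0,0,-90],"jaw": 66,"dr": [0,0,0]},{"slide": [0,0,-140],"jaw": 66,"dr": [0,0,0]},{"slide": [0,0,-190],"jaw": 66,"dr": [0,0,0]}]'

```text
clock: 25.6
position: [528.3, -129.2, 210.4]
ee_rot: [0.096, 0.995, 0.001, -0.0]
contact_force: [0.1, -0.1, -0.7]
gripper_width: 66.3
grasp_force: 0.0
```

```bash
python3 - <<'E'
from h import *
s,im=snap('wrist','w8.png'); c=cam('wrist',s);print(s['position'],s['contact_force'])
# discs (pale) -> flask tops at z=48
hsv=cv2.cvtColor(im,cv2.COLOR_BGR2HSV)
C=np.array([519.4,-173.4,0]);Q=R.from_euler('z',.19)
for nm,m in(('disc',((hsv[...,0]>25)&(hsv[...,0]<45)&(hsv[...,1]>30)&(hsv[...,1]<90)&(hsv[...,2]>110))),('brass',(hsv[...,0]<22)&(hsv[...,1]>150)&(hsv[...,2]>90))):
    n,l,st,ce=cv2.connectedComponentsWithStats(m.astype(np.uint8))
    for i in range(1,n):
        if st[i,4]>300: print(nm,st[i].tolist(),Q.apply(atz(c,*ce[i],48)-C).round(1), cv2.minAreaRect(np.argwhere(l==i)[:,::-1].astype(np.float32)))
a=cv2.imread('pics/side0.png').astype(int);b=snap('side','s3.png')[1].astype(int)
m=(np.abs(a-b).sum(2)>60).astype(np.uint8);n,l,st,ce=cv2.connectedComponentsWithStats(m)
print([st[i].tolist() for i in range(1,n) if st[i,4]>60])
E
```

```text
[ 528.27546059 -129.21726916  210.42764922] [ 0.06239405 -0.12325742 -0.66863959]
disc [154, 170, 48, 47, 1766] [  0.2 -44.9  48. ] ((177.5, 193.0), (46.0, 47.0), 90.0)
disc [259, 179, 48, 43, 1510] [ 7.2 45.1 48. ] ((281.54718017578125, 201.41510009765625), (47.05500411987305, 39.437747955322266), 10.619654655456543)
brass [145, 132, 66, 117, 3691] [ -1.8 -45.1  48. ] ((177.6724853515625, 190.01870727539062), (117.40847778320312, 61.357051849365234), 86.72950744628906)
brass [252, 138, 62, 116, 2492] [15.8 44.4 48. ] ((282.5, 195.5), (115.0, 61.0), 90.0)
brass [345, 309, 15, 35, 316] [133.8 113.9  48. ] ((352.0, 326.0), (34.0, 14.0), 90.0)
[[2, 0, 77, 274, 7882], [63, 0, 18, 10, 167], [85, 0, 62, 10, 510], [251, 0, 142, 217, 10779], [121, 38, 25, 6, 101], [285, 154, 34, 12, 204], [274, 165, 8, 14, 85], [298, 167, 18, 11, 86], [279, 196, 35, 36, 848], [0, 231, 48, 69, 2383], [310, 281, 59, 39, 1646]]
```

```bash
python3 -c "
from bench import arm
print(arm.job_done())"
```

```text
the job is handed in; nothing more can be done
None
```

I finished the job and handed it in at about 26 s of robot time: the press is wound up about 3.6 rad, and the flask was drawn out, set down and let go on the bench, then lowered flat into the empty bay, with the hand clear and the other flask unmoved within about 1.5 mm.

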